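Prop the drying cabinet's door ajar with its stay

TASK

Prop the small drying cabinet's self-closing door ajar: take its stay arm by the ball knob, lift it, draw the door open with it, and drop the second hole from the knob end over the peg on the cabinet's roof. The peg stands on an eccentric disc, so feel for it gently and never force it; press the arm down until it lies level and fully home, then let go so that the peg alone holds the door. Leave the glassware and bottles in and around the cabinet where they stand.

Things in the scene. Friction and masses are not known exactly. Their poses are not given: they have to be found in the camera images.
- cabinet: White drying cabinet, 200 deep (x) x 240 wide (y) x 140 mm high, fixed on the worktop. Origin: centre of its underside; x runs from its open front to its back, y to its left seen from the front, z up. A clear door closes the front: 226 mm wide, upright hinge at x -107, y +113 mm (left edge), its free right edge swings out toward -x.
- door (a joint): Opening angle of the door, rad: 0 shut, grows as it swings out, stop at 1.3. A spring always shuts it (0.15 N m when shut, 0.32 N m at 0.67 rad). With the wanted hole on the peg it stands at 0.63 to 0.71; neighbouring holes give about 0.51 and 0.83.
- stay: Stay arm: flat aluminium bar 221 x 22 x 5 mm, 70 g, at first level, left of the peg. Origin: its pivot, at the underside; x along the arm to the knob end, z up. Swivels freely about the upright through the pivot; the knob end tips up from level (lower stop) to 0.6 rad on a stiff pin: it stays where left and must be pressed down (about 1 N at the knob). Underside 12 mm above the roof when level.
- stay_pivot (a point): The stay's pivot (origin of the stay), on the door's top edge, 150 mm from the door's hinge line; it moves with the door.
- stay_knob (a point): Centre of the black ball knob (20 mm diameter) on an 8 mm stem at the free end of the stay: 200 mm from the pivot, 33 mm above the arm's underside (28 mm above its top face). To be pinched from above.
- stay_hole (a point): Centre, at the arm's underside, of the wanted hole: second from the knob end, 143 mm from the pivot. The arm has four plain 10 mm through holes on its centre line, 95, 119, 143 and 167 mm from the pivot.
- keeper: Steel plate 32 x 36 x 4 mm fixed on the roof at x -77, y -77 mm of the cabinet, axes parallel to it. Origin: centre of its underside, on the roof. Carries a locked disc with an upright peg, 8 mm diameter, 1 mm bevel, flat top 26 mm above the origin. The peg's axis stands 5 mm off the origin in a direction that varies and is not reported: feel or look for it. Arm on peg: keep below 30 N.
- beaker: Glass beaker 65 x 75 x 89 mm standing inside the cabinet; origin at the centre of its base.
- flask: Small conical flask with pink contents, 51 mm wide, 76 mm high, right of the cabinet; origin at the centre of its base.
- wash_bottle: White wash bottle with red cap and bent spout, 61 x 108 x 205 mm, left of the cabinet; origin at the centre of its base.
- cylinder: Measuring cylinder with blue foot, 46 mm wide, 151 mm high, behind the flask; origin at the centre of its base.
Not all that is in view belongs to the job. Leave any blue look-alike of the flask alone.

How it is judged:
On the way:
1. the door has been drawn well open (value of joint door above 0.45 rad), for 0.2 s.
At the end, for the whole second after the job is handed in: The wanted hole is over the peg: within 7.5 mm (level) of the keeper's origin, underside there under 14.5 mm above it (home is 12). Door between 0.60 and 0.745 rad, arm still (under 10 mm/s). Beaker, flask, wash bottle, cylinder upright (0.2 rad), within 20 mm of their places (horizontal distance between stay_hole and keeper below 0.0075 m and z of stay_hole in the frame of keeper below 0.0145 m and value of joint door between 0.6 and 0.745 rad and linear speed of stay below 0.01 m/s and distance of each of beaker, flask, wash_bottle, cylinder from where it was at the start of the episode below 0.02 m and angle between each of beaker, flask, wash_bottle, cylinder's own z axis and vertical below 0.2 rad); the robot touches nothing.
It fails at once if the stay is forced against the peg or its plate with more than 30 N (contact force between stay and keeper above 30 N).
It fails at once if the glassware or bottles are pushed more than 30 mm from their place (distance of any of beaker, flask, wash_bottle, cylinder from where it was at the start of the episode above 0.03 m).
It also fails if it takes over 58 s, if anything falls off the work surface, if the arm or the gripper's body presses on something with over 40 N, if the wrist force passes 120 N, or if a joint passes its speed limit or range.

ROBOT

A 6-joint arm with a two-finger parallel gripper is mounted at the origin on the work surface; the furniture and walls round the work are solid. World frame = base frame: x ahead of the robot, y to its left, z up, the work surface at z = 0. Lengths are in m, angles in rad, forces in N, time in s.
With the tool pointing down it reaches from about 0.375 to 0.9 m from the base axis. Payload 3.1 kg.
Tool frame: the origin (TCP) lies at the very end of the fingers, on their centre line; the grasp point (between the pads) lies 19 mm behind it; z points along the fingers, x is the direction in which the jaws open and shut, and the axes are right-handed (so a half turn about z gives the same grasp; the last joint's range is limited). The gripper opens to 87 mm and grips with 3 to 60 N. Pads are 19 mm wide; open, the fingers measure 117 mm over their backs; the gripper's body (75 mm by 190 mm) begins 51 mm behind the grasp point.
Start: joints at [-1.468, 0.527, 1.433, -0, 1.181, -0.178], TCP at [0.173, -0.6, 0.223] pointing down, gripper open.
Joint ranges: [-3.08, 3.08], [-0.75, 2.2], [0.22, 2.44], [-1.43, 4.57], [0, 2.65], [-2.85, 2.85]. Speed limits (rad/s): [2.79, 2.79, 3.14, 3.14, 3.14, 3.14].

INTERFACE

Orientations are given as a unit quaternion [x, y, z, w].
In Python, from rig import robot gives the robot as it stands. The module is installed in compiled form; this text tells all that it offers.
- The arm moves only by the shell command python3 -m creep 'ROWS' [OPENING] [FORCE]. ROWS is a JSON object of lists of equal length, an entry for each row: "dp": the shift along the tool's x, y, z in cm, a list of three; "turn": the turn, a rotation vector about the tool's x, y, z in degrees, a list of three. In form: {"dp": [[x, y, z], ...], "turn": [[wx, wy, wz], ...]}. A call has 1 to 20 rows; each row shifts and turns the commanded pose from where the row before left it, along the tool's axes as they then stand; what a row does not reach is not made up. A row lasts 1/10 s, in which the tool goes at most 50 mm and 8.59 degrees, less where a joint would pass 70% of its speed; a pose out of reach is approached as far as the arm can. A call is refused whole if a number of a shift passes 5 or a number of a turn 8.59, either way. A call with a gripper value outside its range is refused whole. OPENING is the gripper command: -1 is fully open, 1 is shut, values between are in proportion, set as the call begins (- or left out, the last holds). The fingers move at their own pace and stop on an object; FORCE is the grip in N (left out, the last holds). Time passes only in rows, so rows that do not move let the fingers close. It gives the time, the measured TCP pose, the force and the opening at its end, in the units of the state.
- robot.get_obs(): the state, without advancing time (a new reading comes with each control period).
- robot.camera(name): name is "scene" or "top" or "wrist"; returns the picture (400x640x3 uint8, red, green, blue); there is no depth.
- robot.calibration(name): a dict with "fx", "fy", "cx", "cy" (pixels), "rvec" (rotation vector, rad) and "tvec" (3), from world to camera coordinates, as OpenCV has them. Camera axes: x right, y down, z forward; pixel columns grow to the right and rows downward; lengths in m; the calibration is good to about 2 mm. A picture is of the moment at which its call begins: read the wrist's pose just before it. calibration takes no time and is no camera call; for the wrist camera it gives the pose at the moment of the call.
- robot.hand_in(): hands the job in, once; it reports no verdict.
Trained networks look in the newest picture that a camera, given by its name, has taken for a name from the list of things; names that differ only in an ending like _2 or _b are one class to them, and where a whole thing is asked for, a point or a joint stands for the part that bears it (a point fixed in the world has none). Each returns a list of dicts, best first, with "confidence" (0 to 1); they miss things now and then, are a little off and sometimes report something else, mostly with a low value. They report only what shows in the picture. A call takes as long as a camera call. They do not tell look-alikes from the thing itself.
- robot.masks_of(name, camera): "pixels" (400x640 bool, what is visible of it).
- robot.tip_of(name, camera): "point" ([x, y, z] in m, in the coordinates of the camera as it stood for that picture, good to about 4 mm: a listed point, or the origin of a listed thing).
The state is a dict: "time": time; "q": joint angles; "joint_velocities": joint speeds; "joint_torque": joint torques, N m; "position": TCP position; "tool_rot": TCP orientation; "ft_force": force on the tool from outside, world axes, zero at the start; "moment": the same for the moment, N m; "grip_width": finger opening in m.
Only numpy, scipy, OpenCV 4.12 (cv2) and the standard library are available. Lean on these libraries where they do the work, as an engineer would, in place of code of your own. Each camera call takes 0.05 s, during which the arm holds its last target.

## Working session

There is one attempt and no reset: what is moved stays moved. The work goes in short steps, Python scripts to look and compute and a shell command to move; the robot and the scene stay as the last step left them, time stands still between calls to the robot, and variables do not carry over. Pictures are saved under pics/ and viewed, and the job is handed in when it is done.

```bash
mkdir -p pics; cat > h.py <<'E'
import numpy as np, cv2
from scipy.spatial.transform import Rotation as R
from rig import robot
def cal(n):
    c=robot.calibration(n); Rm=cv2.Rodrigues(np.array(c['rvec'],float))[0]; return c,Rm,np.array(c['tvec'],float)
def snap(n,f):
    im=robot.camera(n); cv2.imwrite('pics/'+f,im[:,:,::-1]); return im
def world(p,n):
    c,Rm,t=cal(n); return Rm.T@(np.array(p)-t)
def ray(u,v,n,z):
    c,Rm,t=cal(n); d=Rm.T@np.array([(u-c['cx'])/c['fx'],(v-c['cy'])/c['fy'],1]); o=-Rm.T@t
    return o+d*(z-o[2])/d[2]
def proj(P,n):
    c,Rm,t=cal(n); p=Rm@np.array(P)+t; return [c['fx']*p[0]/p[2]+c['cx'],c['fy']*p[1]/p[2]+c['cy']]
def st():
    o=robot.get_obs(); print('t',o['time'],'p',np.round(o['position'],4),'q',np.round(o['tool_rot'],3),'F',np.round(o['ft_force'],2),'w',round(o['grip_width'],4)); return o
E
python3 - <<'E'
from h import *
o=st(); print(o['q'])
print(R.from_quat(o['tool_rot']).as_matrix().round(3))
for n in ['top','scene']:
    snap(n,n+'0.png')
    for k in ['cabinet','stay_pivot','stay_knob','stay_hole','keeper','flask','wash_bottle','cylinder','beaker']:
        for r in robot.tip_of(k,n)[:2]: print(n,k,r['confidence'],world(r['point'],n).round(4))
print(robot.get_obs()['time'])
E
```

```text
t 0.0 p [ 0.1732 -0.5998  0.2216] q [ 0.799 -0.601 -0.001 -0.001] F [-0.16 -0.42 -1.05] w 0.087
[-1.46849930e+00  5.28482761e-01  1.43387860e+00  1.96801940e-05
  1.18141412e+00 -1.78495941e-01]
[[ 0.277 -0.961 -0.   ]
 [-0.961 -0.277  0.002]
 [-0.002 -0.    -1.   ]]
top cabinet 0.94 [ 0.5852  0.0436 -0.0007]
top cabinet 0.51 [0.6114 0.0239 0.147 ]
top stay_pivot 0.61 [0.4655 0.0178 0.1507]
top stay_pivot 0.5 [ 0.5429 -0.1542 -0.0013]
top stay_knob 0.82 [0.6665 0.0234 0.1868]
top stay_hole 0.68 [0.6156 0.0257 0.148 ]
top keeper 0.45 [ 0.4924 -0.0233  0.1354]
top flask 0.55 [ 0.5448 -0.1567 -0.0011]
top flask 0.51 [ 0.562  -0.2578  0.0025]
top wash_bottle 0.94 [ 6.420e-01  2.615e-01 -3.000e-04]
top wash_bottle 0.26 [0.6164 0.0239 0.1469]
top cylinder 0.67 [ 0.6412  0.2606 -0.0028]
top cylinder 0.59 [ 6.627e-01 -1.839e-01 -4.000e-04]
scene cabinet 0.68 [0.5828 0.0416 0.0006]
scene stay_pivot 0.94 [0.4733 0.0216 0.1522]
scene stay_knob 0.97 [0.6714 0.0253 0.1892]
scene keeper 0.6 [ 0.4906 -0.0245  0.1415]
scene flask 0.92 [ 5.631e-01 -2.480e-01 -2.000e-04]
scene flask 0.82 [ 0.544  -0.1511  0.0015]
scene wash_bottle 0.71 [0.633  0.2653 0.0011]
scene wash_bottle 0.7 [ 0.5819  0.0385 -0.0026]
scene cylinder 0.7 [ 6.639e-01 -1.878e-01 -1.000e-04]
1.0
```

View pics/top0.png

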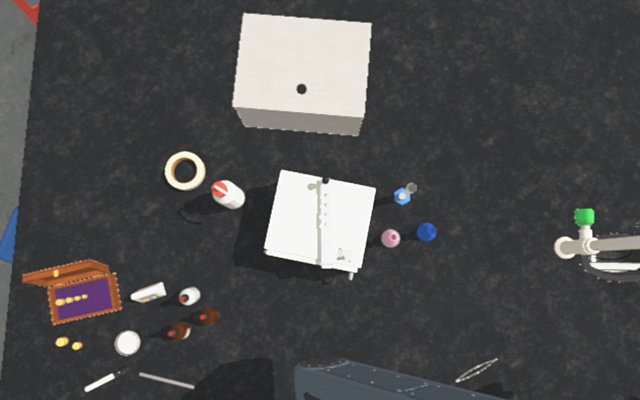

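View pics/scene0.png

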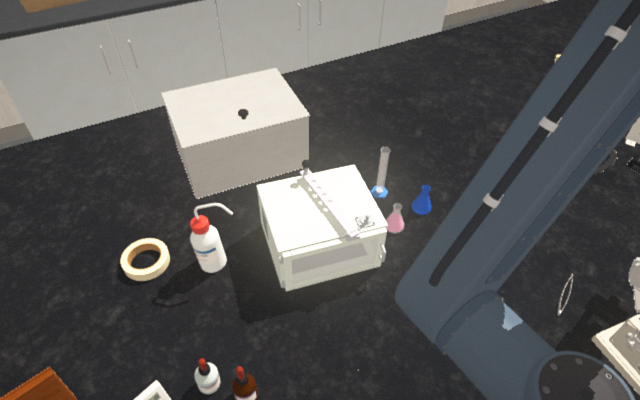

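The top view shows the cabinet roof at about (265–375, 170–272), the stay with its knob at (326,181), and the keeper near (343,254). The pink flask is at (390,239), with its blue look-alike at (427,232). I'll measure from these more closely.

```bash
python3 - <<'E'
import cv2
a=cv2.imread('pics/top0.png')[160:290,255:395]; cv2.imwrite('pics/top0c.png',cv2.resize(a,None,fx=4.3,fy=4.3,interpolation=cv2.INTER_CUBIC))
a=cv2.imread('pics/scene0.png')[150:290,250:410]; cv2.imwrite('pics/scene0c.png',cv2.resize(a,None,fx=4.2,fy=4.2,interpolation=cv2.INTER_CUBIC))
E
```

```text
(no output)
```

View pics/top0c.png

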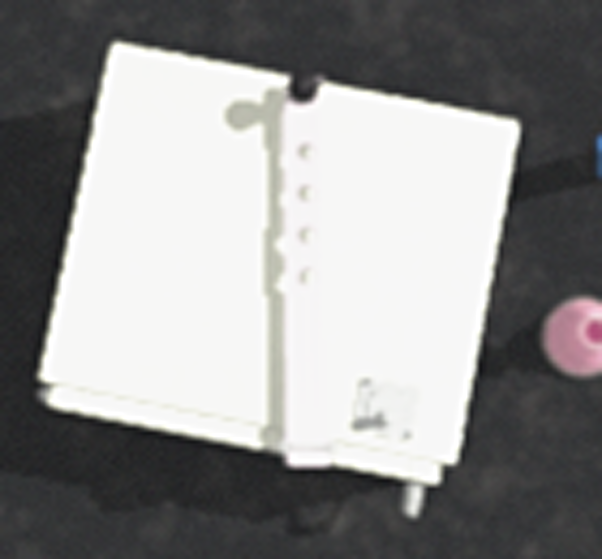

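View pics/scene0c.png

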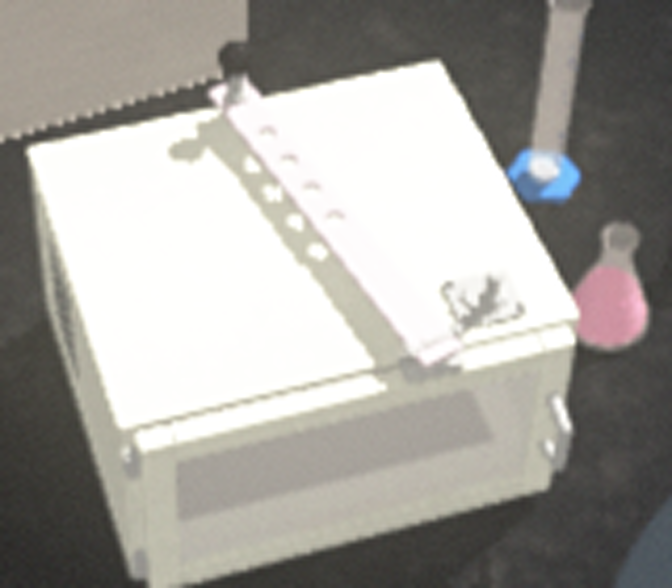

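The crop shows the roof corners clearly (top crop (112,42), (521,122), (461,464), (40,381)), with the knob at (304,88). I'll fit the cabinet pose from these.

```bash
python3 - <<'E'
from h import *
px=[(112,42),(521,122),(461,464),(40,381)]
W=[ray(255+u/4.3-.38,160+v/4.3-.38,'top',.14)[:2] for u,v in px]
L=np.array([(.1,.12),(.1,-.12),(-.1,-.12),(-.1,.12)])
W=np.array(W);c=W.mean(0);H=(L).T@(W-c);yaw=np.arctan2(H[0,1]-H[1,0],H[0,0]+H[1,1])
Rm=np.array([[np.cos(yaw),-np.sin(yaw)],[np.sin(yaw),np.cos(yaw)]])
print('c',c,'yaw',yaw); print((W-c-(Rm@L.T).T).round(4))
f=lambda x,y:(c+Rm@np.array([x,y])).round(4)
print('pivot0',f(-.107,-.037),'keeper',f(-.077,-.077))
print('knob top ray',ray(255+304/4.3-.38,160+88/4.3-.38,'top',.185))
print('knob scene',ray(250+233/4.2-.38,150+55/4.2-.38,'scene',.185))
for n,(u,v) in [('h',(304,152)),('h',(304,192)),('h',(304,235)),('h',(304,277))]: print(ray(255+u/4.3-.38,160+v/4.3-.38,'top',.157))
for th in np.arange(0,.85,.1):
    p=np.array([-.107-.15*np.sin(th),.113-.15*np.cos(th)]);print(th.round(2),f(*p))
for th in (.67,.72,.75):
  p=np.array([-.107-.15*np.sin(th),.113-.15*np.cos(th)]);d=np.array([-.077,-.077])-p; u=d/np.linalg.norm(d)
  k=p+.2*u; print(th,'knob',f(*k),'dir',np.degrees(np.arctan2(u[1],u[0])+yaw), np.linalg.norm(d))
E
```

```text
c [0.58235662 0.03650202] yaw -0.1755184991837087
[[ 0.0011  0.0015]
 [-0.0004 -0.0011]
 [-0.0007 -0.0025]
 [-0.      0.0021]]
pivot0 [0.4705 0.0188] keeper [ 0.4931 -0.0259]
knob top ray [0.66921903 0.02608537 0.185     ]
knob scene [0.6738321  0.02829481 0.185     ]
[0.63722242 0.02543344 0.157     ]
[0.61418413 0.02505336 0.157     ]
[0.58955139 0.02464698 0.157     ]
[0.5656239  0.02425224 0.157     ]
0.0 [0.4705 0.0188]
0.1 [0.4559 0.0221]
0.2 [0.4417 0.0269]
0.3 [0.4281 0.0331]
0.4 [0.4151 0.0406]
0.5 [0.4029 0.0494]
0.6 [0.3917 0.0593]
0.7 [0.3816 0.0704]
0.8 [0.3725 0.0823]
0.67 knob [ 0.5365 -0.063 ] dir -40.517454764985466 0.14286720732246652
0.72 knob [ 0.5306 -0.0585] dir -40.982470048382574 0.15027153917729144
0.75 knob [ 0.5271 -0.0558] dir -41.3058168431792 0.1546883425291066
```

```bash
python3 -m creep '{"dp":[[0,0,-3],[0,0,-3],[-3.9,-2.7,0],[-3.9,-2.7,0],[-3.9,-2.7,0],[-3.9,-2.7,0],[-3.9,-2.7,0],[-3.9,-2.7,0],[-3.9,-2.7,0],[-3.9,-2.7,0],[-3.9,-2.7,0],[-3.9,-2.7,0],[-3.9,-2.7,0],[-3.9,-2.7,0],[-3.9,-2.7,0],[0,0,0]],"turn":[[0,0,7.4],[0,0,7.4],[0,0,0],[0,0,0],[0,0,0],[0,0,0],[0,0,0],[0,0,0],[0,0,0],[0,0,0],[0,0,0],[0,0,0],[0,0,0],[0,0,0],[0,0,0],[0,0,0]]}' -1 20; python3 - <<'E'
from h import *
o=st();print(R.from_quat(o['tool_rot']).as_matrix().round(3), o['q'].round(2) if hasattr(o['q'],'round') else o['q'])
c,Rm,t=cal('wrist');print(-Rm.T@t,Rm)
print('keeper px',proj([.4931,-.0259,.166],'wrist'),'knob',proj([.67,.026,.185],'wrist'))
snap('wrist','w0.png')
E
```

```text
time: 2.6
position: [0.5151, -0.081, 0.2828]
tool_rot: [0.717, -0.697, 0.0, -0.001]
ft_force: [-1.5, -0.4, 0.4]
grip_width: 0.0868
t 2.6 p [ 0.5151 -0.081   0.2828] q [ 0.717 -0.697  0.    -0.001] F [-1.49 -0.42  0.41] w 0.0868
[[ 0.029 -1.     0.002]
 [-1.    -0.029  0.002]
 [-0.002 -0.002 -1.   ]] [-0.37  0.32  1.62  0.    1.21  1.17]
[ 0.58727052 -0.07906224  0.44520579] [[ 0.02922273 -0.99957168 -0.00158015]
 [-0.96430794 -0.02860791  0.26323334]
 [-0.26316579 -0.00616865 -0.9647309 ]]
keeper px [np.float64(262.5400761344843), np.float64(217.5871928141818)] knob [np.float64(183.52107885828724), np.float64(-1.3125809857795332)]
```

View pics/w0.png

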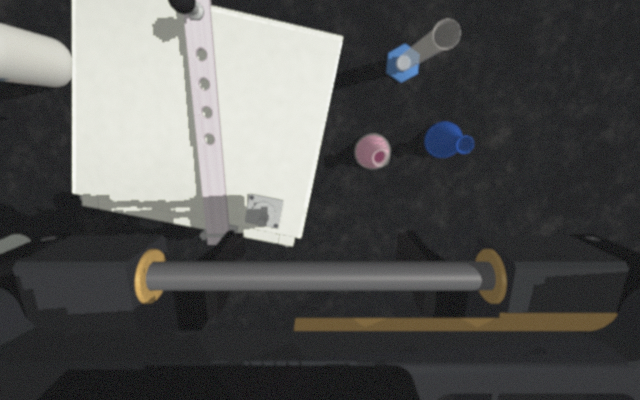

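```bash
python3 -m creep '{"dp":[[-1.7,3.4,1.3],[-1.7,3.4,1.3],[-1.7,3.4,1.3],[0,0,0],[0,0,0]],"turn":[[0,0,0],[0,0,0],[0,0,0],[0,0,0],[0,0,0]]}'; python3 - <<'E'
from h import *
print('keeper base px',proj([.4931,-.0259,.14],'wrist'),proj([.4931,-.0259,.166],'wrist'))
im=snap('wrist','w1.png')
u,v=map(int,proj([.4931,-.0259,.15],'wrist'))
cv2.imwrite('pics/w1c.png',cv2.resize(im[v-50:v+50,u-60:u+60,::-1],None,fx=6,fy=6,interpolation=cv2.INTER_CUBIC)); print(u-60,v-50)
for k in ['stay_knob','stay_pivot','stay_hole','keeper']:
    for r in robot.tip_of(k,'wrist')[:2]: print(k,r['confidence'],world(r['point'],'wrist').round(4))
E
```

```text
time: 3.15
position: [0.4087, -0.0377, 0.2436]
tool_rot: [0.715, -0.7, 0.0, 0.0]
ft_force: [0.2, -1.0, 0.7]
grip_width: 0.0868
keeper base px [np.float64(308.3058202068546), np.float64(101.70358892116667)] [np.float64(307.0028170651786), np.float64(100.03616387405147)]
246 53
stay_knob 0.71 [0.5859 0.0424 0.0022]
stay_pivot 0.69 [0.4756 0.0165 0.1561]
keeper 0.71 [ 0.4917 -0.0274  0.1404]
```

View pics/w1c.png

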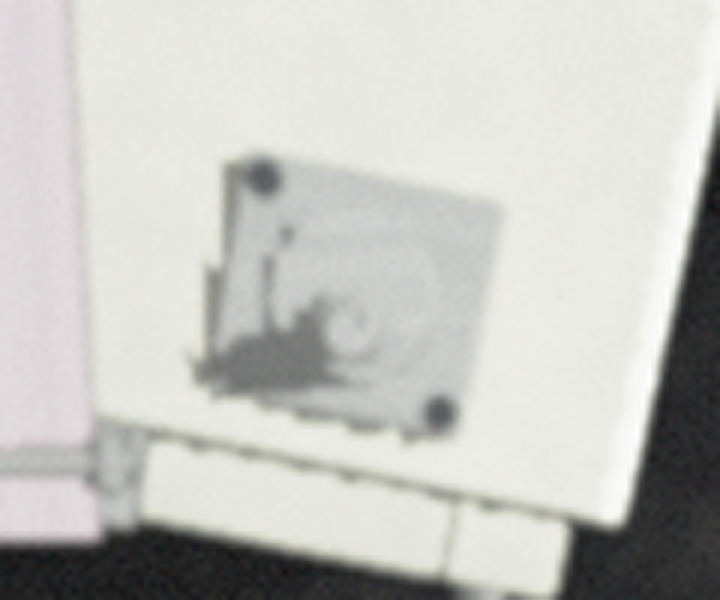

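View pics/w1.png

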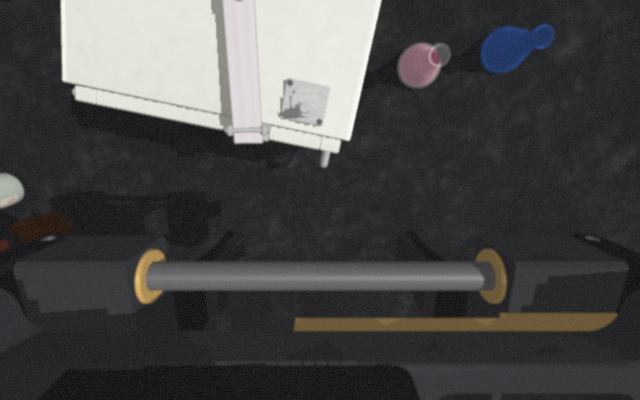

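The keeper plate spans about (228,155)–(505,205)–(457,437)–(205,385) in the crop, and the bright peg top sits near (348,328). That is below and left of the plate's centre, so the peg is offset toward the front. Computing it next.

```bash
python3 - <<'E'
from h import *
g=lambda u,v,z:ray(246+u/6-.42,53+v/6-.42,'wrist',z)
C=[g(u,v,.144) for u,v in [(228,155),(505,205),(457,437),(203,385)]]
print(np.round(C,4)); c=np.mean(C,0); print('plate centre',c, [np.linalg.norm(C[i]-C[(i+1)%4]).round(4) for i in range(4)])
p=g(348,328,.166); print('peg',p)
print('pin centre proj?', p[:2]-c[:2], p[:2]-[.4931,-.0259])
b=[g(u,v,.144) for u,v in [(264,178),(440,412)]]; print('bolt mid',np.mean(b,0))
print('pivot bracket', g(118,470,.157))
E
```

```text
[[ 0.513  -0.0065  0.144 ]
 [ 0.5075 -0.0437  0.144 ]
 [ 0.4771 -0.0379  0.144 ]
 [ 0.4833 -0.0027  0.144 ]]
plate centre [ 0.49518982 -0.02268494  0.144     ] [np.float64(0.0376), np.float64(0.031), np.float64(0.0357), np.float64(0.0299)]
peg [ 0.49054538 -0.02379801  0.166     ]
pin centre proj? [-0.00464444 -0.00111307] [-0.00255462  0.00210199]
bolt mid [ 0.49527408 -0.02336227  0.144     ]
pivot bracket [0.47215743 0.00702367 0.157     ]
```

```bash
python3 -m creep '{"dp":[[-0.83,-3.74,0],[-0.83,-3.74,0],[-0.83,-3.74,0],[-0.83,-3.74,0],[-0.83,-3.74,0],[-0.83,-3.74,0],[-0.83,-3.74,0],[0,0,0],[0,0,0]],"turn":[[0,0,0],[0,0,0],[0,0,0],[0,0,0],[0,0,0],[0,0,0],[0,0,0],[0,0,0],[0,0,0]]}'; python3 - <<'E'
from h import *
st();snap('top','t1.png');a=cv2.imread('pics/t1.png')[130:290,255:415];cv2.imwrite('pics/t1c.png',cv2.resize(a,None,fx=3.6,fy=3.6))
for r in robot.tip_of('stay_knob','top')[:2]: print(r['confidence'],world(r['point'],'top').round(4))
E
```

```text
time: 4.3
position: [0.6705, 0.0269, 0.2425]
tool_rot: [0.715, -0.699, -0.0, 0.001]
ft_force: [0.0, 0.6, -1.0]
grip_width: 0.0869
t 4.3 p [0.6705 0.0269 0.2425] q [ 0.715 -0.699 -0.     0.001] F [ 0.01  0.59 -0.99] w 0.0869
0.54 [0.6661 0.025  0.1855]
```

View pics/t1c.png

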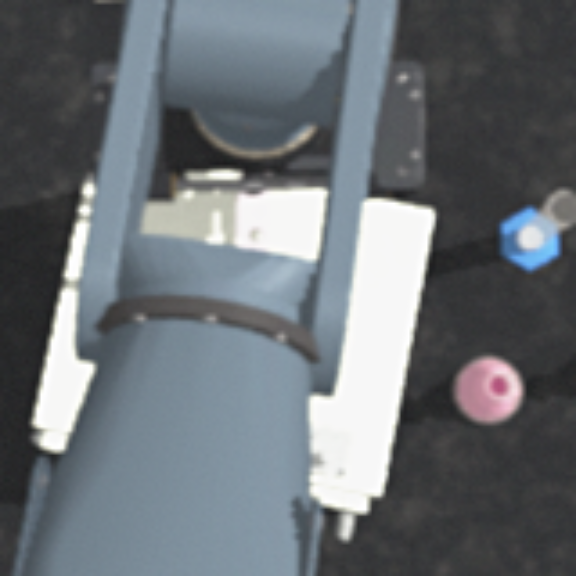

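The gripper is over the knob end; the knob itself is hidden under it. Descending to pinch it.

```bash
python3 -m creep '{"dp":[[0,0,2],[0,0,2],[0,0,1.5],[0,0,1],[0,0,0.6],[0,0,0.5],[0,0,0]],"turn":[[0,0,0],[0,0,0],[0,0,0],[0,0,0],[0,0,0],[0,0,0],[0,0,0]]}' -1 20 ; python3 -m creep '{"dp":[[0,0,0],[0,0,0],[0,0,0],[0,0,0],[0,0,0],[0,0,0],[0,0,0],[0,0,0]],"turn":[[0,0,0],[0,0,0],[0,0,0],[0,0,0],[0,0,0],[0,0,0],[0,0,0],[0,0,0]]}' 1 20
```

```text
time: 5.1
position: [0.6698, 0.0268, 0.1675]
tool_rot: [0.715, -0.699, -0.0, 0.0]
ft_force: [-0.1, 0.4, 0.6]
grip_width: 0.0874
time: 5.9
position: [0.67, 0.0269, 0.1675]
tool_rot: [0.715, -0.699, -0.0, 0.0]
ft_force: [0.1, -0.5, -0.2]
grip_width: 0.0309
```

```bash
python3 -m creep '{"dp":[[0,0,0],[0,0,0],[0,0,0],[0,0,0]],"turn":[[0,0,0],[0,0,0],[0,0,0],[0,0,0]]}' 1 25;  python3 - <<'E'
from h import *
snap('scene','s1.png');a=cv2.imread('pics/s1.png')[120:290,230:410];cv2.imwrite('pics/s1c.png',cv2.resize(a,None,fx=3.5,fy=3.5))
E
```

```text
time: 6.3
position: [0.67, 0.0269, 0.1676]
tool_rot: [0.715, -0.699, -0.0, -0.0]
ft_force: [-1.0, -0.3, -0.9]
grip_width: 0.0184
```

View pics/s1c.png

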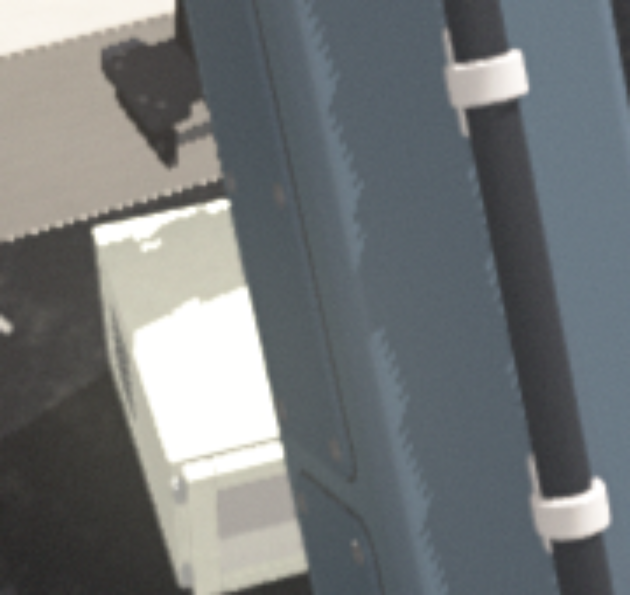

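The scene view is blocked by the robot arm. The finger width of 18.4 mm fits the 20 mm ball, so I'll test the grip by lifting along the arc.

```bash
python3 -m creep '{"dp":[[0,0.15,-0.6],[0,0.15,-0.6],[0,0.2,-0.7],[0,0.2,-0.7],[0,0.25,-0.7],[0,0.25,-0.7],[0,0,0]],"turn":[[0,0,0],[0,0,0],[0,0,0],[0,0,0],[0,0,0],[0,0,0],[0,0,0]]}' 1 25; python3 - <<'E'
from h import *
snap('wrist','w2.png')
for n in ['wrist','scene']:
  if n=='scene': snap(n,'s2.png')
  for r in robot.tip_of('stay_knob',n)[:2]: print(n,r['confidence'],world(r['point'],n).round(4))
E
```

```text
time: 7.05
position: [0.6583, 0.0266, 0.2091]
tool_rot: [0.715, -0.699, 0.001, -0.001]
ft_force: [1.7, 0.3, 0.8]
grip_width: 0.0185
wrist 0.69 [0.6571 0.0272 0.2259]
```

View pics/w2.png

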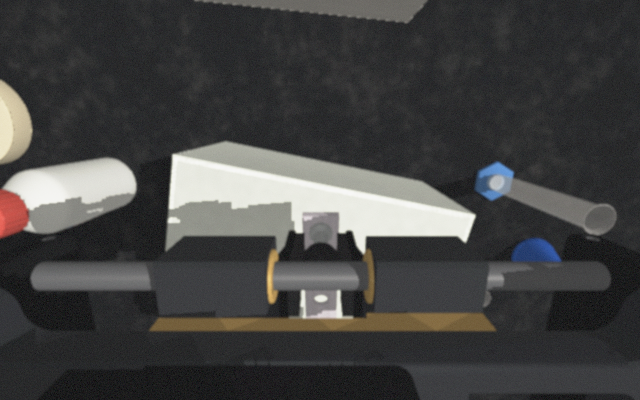

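The knob is held and has lifted with the gripper. I'll plan it as opening the door first, then swivelling the arm over the peg.

```bash
cat > plan.py <<'E'
from h import *
from scipy.optimize import brentq
yaw=-.1755; c0=np.array([.5834,.038])
Rm=np.array([[np.cos(yaw),-np.sin(yaw)],[np.sin(yaw),np.cos(yaw)]])
W=lambda p:c0+Rm@np.array(p)
peg=np.array([.4903,-.0242])
piv=lambda th:W([-.107-.15*np.sin(th),.113-.15*np.cos(th)])
def dist(th): return np.linalg.norm(peg-piv(th))
def solve(d): return brentq(lambda t:dist(t)-d,.2,1.2)
def knob(th,a,ph,zp=.152):
    r=.2*np.cos(ph)-.033*np.sin(ph); z=.2*np.sin(ph)+.033*np.cos(ph)
    return np.r_[piv(th)+r*np.array([np.cos(a),np.sin(a)]),zp+z]
E
python3 - <<'E'
from plan import *
print('pivot0',piv(0),'keeper',W([-.077,-.077]))
th=solve(.143); d=peg-piv(th); a=np.arctan2(d[1],d[0]); print('home th',th,'ang',np.degrees(a),'knob',knob(th,a,0), [ (x,solve(x)) for x in (.139,.147)])
ph=.2
th2=solve(.143*np.cos(ph)); d2=peg-piv(th2); a2=np.arctan2(d2[1],d2[0]); print(th2,np.degrees(a2),'above knob',knob(th2,a2,ph))
print('A: start',knob(0,np.radians(1.5),ph),'open',knob(th2,np.radians(1.5),ph), knob(th2/2,np.radians(1.5),ph))
for k in np.linspace(1.5,np.degrees(a2),6): print(k,knob(th2,np.radians(k),ph))
E
```

```text
pivot0 [0.47158337 0.02025059] keeper [ 0.49413853 -0.02437299]
home th 0.6911360159017573 ang -41.65142407196218 knob [ 0.53289051 -0.06208204  0.185     ] [(0.139, 0.6642484071978423), (0.147, 0.7181106533685369)]
0.671967230147048 -41.498930095087466 above knob [ 0.5272299  -0.05687159  0.22407606]
A: start [0.66097568 0.02521001 0.22407606] open [0.57472479 0.07362333 0.22407606] [0.61374502 0.04210302 0.22407606]
1.5 [0.57472479 0.07362333 0.22407606]
-7.099786019017493 [0.57333703 0.04524743 0.22407606]
-15.699572038034987 [0.56772177 0.01739807 0.22407606]
-24.29935805705248 [ 0.55800529 -0.00929851  0.22407606]
-32.89914407606997 [ 0.54440607 -0.03424203  0.22407606]
-41.498930095087466 [ 0.5272299  -0.05687159  0.22407606]
```

```bash
python3 -m creep '{"dp":[[-0.35,0.91,0],[-0.35,0.91,0],[-0.35,0.91,0],[-0.35,0.91,0],[-0.35,0.91,0],[-0.65,0.77,0],[-0.65,0.77,0],[-0.65,0.77,0],[-0.65,0.77,0],[-0.65,0.77,0],[0,0,0],[0,0,0]],"turn":[[0,0,0],[0,0,0],[0,0,0],[0,0,0],[0,0,0],[0,0,0],[0,0,0],[0,0,0],[0,0,0],[0,0,0],[0,0,0],[0,0,0]]}' 1 25; python3 - <<'E'
from h import *
snap('top','t3.png');a=cv2.imread('pics/t3.png')[130:330,235:435];cv2.imwrite('pics/t3c.png',cv2.resize(a,None,fx=3,fy=3)); 
for k in ['stay_knob','stay_pivot']:
  for r in robot.tip_of(k,'top')[:2]: print(k,r['confidence'],world(r['point'],'top').round(4))
E
```

```text
time: 8.45
position: [0.5731, 0.075, 0.2077]
tool_rot: [0.715, -0.699, 0.0, -0.0]
ft_force: [2.4, -0.3, 0.7]
grip_width: 0.0183
```

View pics/t3c.png

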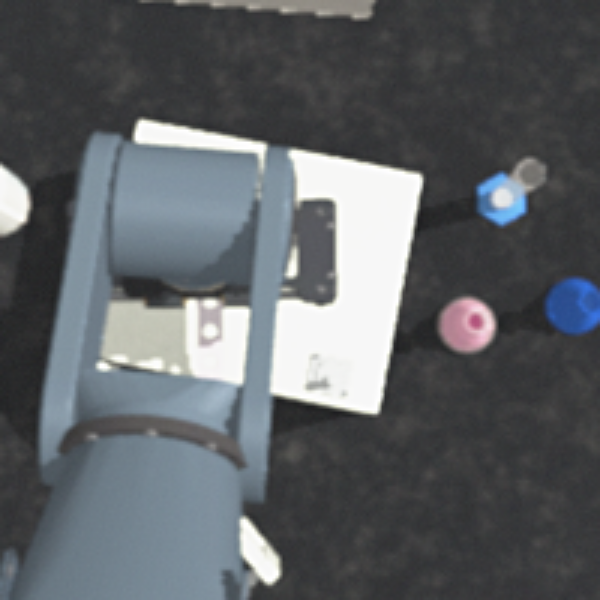

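The door has swung open: its edge shows at (262,550) and the roof is clear. Now swivelling the arm over the peg, well above it.

```bash
python3 -m creep '{"dp":[[1.28,0.044,0],[1.28,0.044,0],[1.28,0.044,0],[1.28,0.044,0],[1.28,0.044,0],[1.28,0.044,0],[1.28,0.044,0],[1.28,0.044,0],[1.28,0.044,0],[1.28,0.044,0],[1.28,0.044,0],[0,0,0],[0,0,0]],"turn":[[0,0,3.9],[0,0,3.9],[0,0,3.9],[0,0,3.9],[0,0,3.9],[0,0,3.9],[0,0,3.9],[0,0,3.9],[0,0,3.9],[0,0,3.9],[0,0,3.9],[0,0,0],[0,0,0]]}' 1 25; python3 - <<'E'
from h import *
print(R.from_quat(robot.get_obs()['tool_rot']).as_matrix().round(3))
for n in ['top','wrist','scene']:
  im=snap(n,n+'4.png')
  for k in ['stay_knob','stay_pivot','stay_hole','keeper']:
    for r in robot.tip_of(k,n)[:1]: print(n,k,r['confidence'],world(r['point'],n).round(4))
a=cv2.imread('pics/top4.png')[170:330,255:415];b=cv2.imread('pics/scene4.png')[150:310,240:400]
cv2.imwrite('pics/ts4.png',cv2.resize(np.hstack([a,b]),None,fx=2.5,fy=2.5,interpolation=cv2.INTER_CUBIC))
print(st()['time'])
E
```

```text
time: 9.9
position: [0.5254, -0.0548, 0.2075]
tool_rot: [-0.41, 0.912, 0.0, -0.0]
ft_force: [1.3, -1.1, -0.2]
grip_width: 0.0183
[[-0.664 -0.748 -0.001]
 [-0.748  0.664  0.   ]
 [ 0.     0.    -1.   ]]
top stay_knob 0.81 [ 0.5196 -0.0584  0.2265]
top stay_pivot 0.81 [0.3829 0.0666 0.1514]
top stay_hole 0.58 [ 0.4843 -0.0261  0.1767]
top keeper 0.55 [ 0.4937 -0.0235  0.1365]
wrist stay_knob 0.69 [ 0.5232 -0.0534  0.2248]
wrist stay_hole 0.95 [ 0.4893 -0.0229  0.1776]
t 10.65 p [ 0.5254 -0.0544  0.2076] q [-0.41   0.912  0.    -0.   ] F [ 2.13 -0.9  -0.41] w 0.0185
10.65
```

View pics/ts4.png

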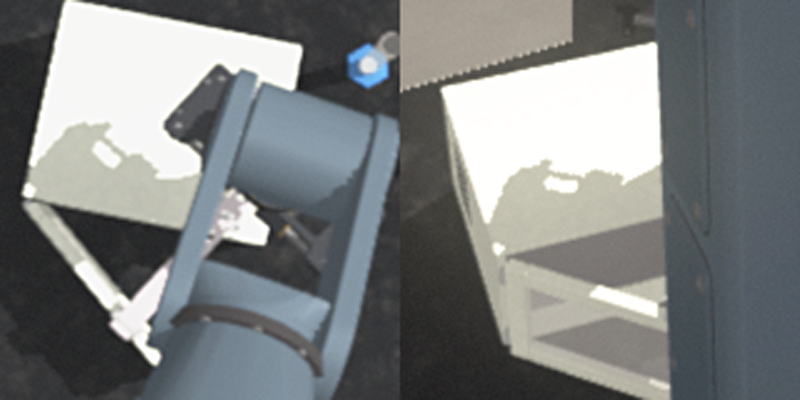

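View pics/wrist4.png

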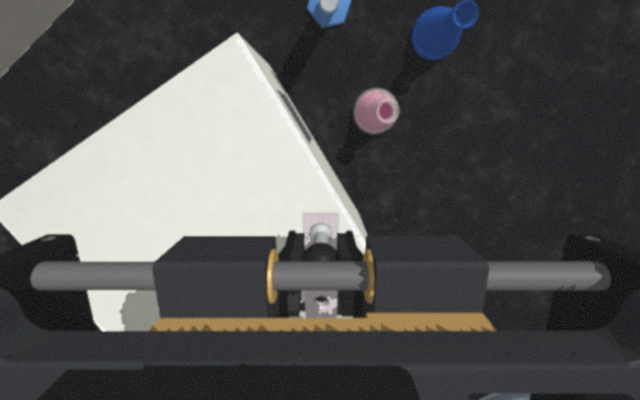

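The hole sits almost exactly over the estimated peg position: the networks say about (0.487,-0.0245) and the model says (0.490,-0.024). Tabulating the descent arc.

```bash
python3 - <<'E'
from plan import *
x=np.array([-.664,-.748]);y=np.array([-.748,.664]); off=-.001*x+.0023*y
for ph in (.2,.15,.125,.11,.1,.09,.08,.06,.03,0):
    th=solve(.143*np.cos(ph)); d=peg-piv(th); k=knob(th,np.arctan2(d[1],d[0]),ph); t=k[:2]+off
    e=t-np.array([.5254,-.0546]); print(ph,'hole under',round(12+143*np.sin(ph),1),'dp cm',round(e@x*100,3),round(e@y*100,3),'tcp z',round(k[2]-.0170,4))
E
```

```text
0.2 hole under 40.4 dp cm -0.052 -0.058 tcp z 0.2071
0.15 hole under 33.4 dp cm -0.046 -0.27 tcp z 0.1975
0.125 hole under 29.8 dp cm -0.044 -0.371 tcp z 0.1927
0.11 hole under 27.7 dp cm -0.043 -0.43 tcp z 0.1898
0.1 hole under 26.3 dp cm -0.042 -0.469 tcp z 0.1878
0.09 hole under 24.9 dp cm -0.041 -0.507 tcp z 0.1858
0.08 hole under 23.4 dp cm -0.04 -0.545 tcp z 0.1839
0.06 hole under 20.6 dp cm -0.039 -0.619 tcp z 0.1799
0.03 hole under 16.3 dp cm -0.038 -0.725 tcp z 0.174
0 hole under 12.0 dp cm -0.038 -0.827 tcp z 0.168
```

```bash
python3 -m creep '{"dp":[[-0.01,-0.1,0.4],[-0.01,-0.09,0.4],[-0.01,-0.09,0.4],[-0.01,-0.09,0.3],[0,0,0],[0,0,0]],"turn":[[0,0,0],[0,0,0],[0,0,0],[0,0,0],[0,0,0],[0,0,0]]}' 1 25; python3 - <<'E'
from h import *
im=snap('wrist','w5.png')
cv2.imwrite('pics/w5c.png',cv2.resize(im[200:330,240:400,::-1],None,fx=4.5,fy=4.5,interpolation=cv2.INTER_CUBIC))
for k in ['stay_knob','stay_hole']:
    for r in robot.tip_of(k,'wrist')[:1]: print(k,r['confidence'],world(r['point'],'wrist').round(4))
print('peg px',proj([.4903,-.0242,.166],'wrist'))
E
```

```text
time: 11.25
position: [0.5282, -0.0565, 0.1923]
tool_rot: [-0.41, 0.912, 0.0, -0.0]
ft_force: [1.5, -0.7, 0.4]
grip_width: 0.0184
stay_knob 0.97 [ 0.5273 -0.0556  0.2111]
stay_hole 0.91 [ 0.4887 -0.0232  0.1684]
peg px [np.float64(321.9655009371326), np.float64(297.8476410282135)]
```

View pics/w5c.png

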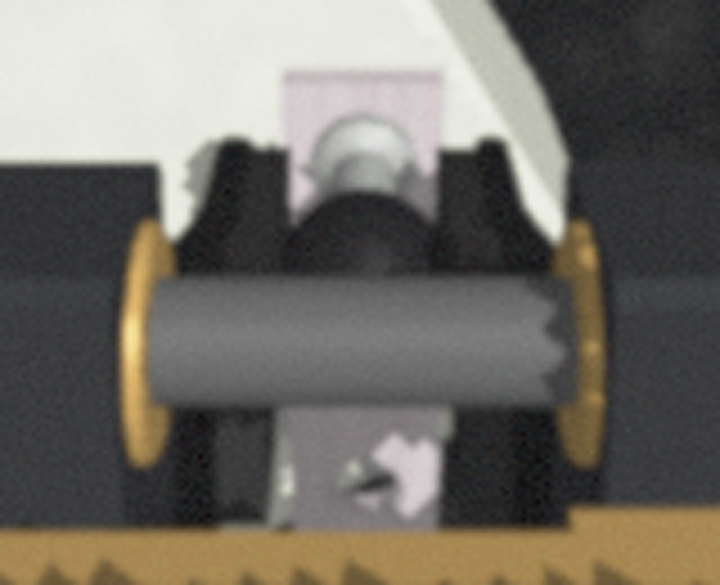

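```bash
python3 - <<'E'
from plan import *
p=ray(240+365/4.5,200+480/4.5,'wrist',.1745);print(p)
print('peg',peg,'dist',np.linalg.norm(p[:2]-peg), 'from tcp',np.linalg.norm(p[:2]-[.5282,-.0565]))
E
```

```text
[ 0.48977536 -0.02290218  0.1745    ]
peg [ 0.4903 -0.0242] dist 0.0013998465511493327 from tcp 0.05104180637178661
```

```bash
python3 -m creep '{"dp":[[0.01,-0.03,0.1],[0.01,-0.03,0.1],[0,-0.02,0.1],[0,-0.02,0.1],[0,0,0]],"turn":[[0,0,0],[0,0,0],[0,0,0],[0,0,0],[0,0,0]]}' 1 25; python3 -m creep '{"dp":[[0,-0.02,0.1],[0,-0.02,0.1],[0,0,0]],"turn":[[0,0,0],[0,0,0],[0,0,0]]}' 1 25
```

```text
time: 11.9
position: [0.5293, -0.0575, 0.1885]
tool_rot: [-0.41, 0.912, -0.0, 0.0]
ft_force: [2.6, -2.6, 0.6]
grip_width: 0.0182
time: 12.2
position: [0.5294, -0.0577, 0.1865]
tool_rot: [-0.41, 0.912, -0.0, -0.0]
ft_force: [1.6, -1.2, 1.0]
grip_width: 0.0183
```

```bash
python3 -m creep '{"dp":[[0,-0.02,0.1],[0,-0.02,0.1],[0,0,0]],"turn":[[0,0,0],[0,0,0],[0,0,0]]}' 1 25;python3 -m creep '{"dp":[[0,-0.02,0.1],[0,0,0]],"turn":[[0,0,0],[0,0,0]]}' 1 25
```

```text
time: 12.5
position: [0.5292, -0.0581, 0.1845]
tool_rot: [-0.41, 0.912, 0.0, -0.001]
ft_force: [0.2, -2.9, -0.4]
grip_width: 0.018
time: 12.7
position: [0.5291, -0.0583, 0.1832]
tool_rot: [-0.41, 0.912, 0.0, -0.001]
ft_force: [-0.8, -4.7, 0.6]
grip_width: 0.0183
```

The force on the tool is growing along +tool-x while the vertical force stays near zero. So the peg is entering the hole and the arm needs to ease about 0.5 mm in +x.

```bash
python3 -m creep '{"dp":[[0.05,0,0],[0,0,0]],"turn":[[0,0,0],[0,0,0]]}' 1 25;python3 -m creep '{"dp":[[0.04,0,0],[0,0,0]],"turn":[[0,0,0],[0,0,0]]}' 1 25
```

```text
time: 12.9
position: [0.529, -0.0584, 0.1832]
tool_rot: [-0.41, 0.912, 0.0, -0.001]
ft_force: [-0.7, -3.7, 0.8]
grip_width: 0.0182
time: 13.1
position: [0.529, -0.0585, 0.1833]
tool_rot: [-0.41, 0.912, 0.0, -0.0]
ft_force: [-0.2, -2.3, -0.6]
grip_width: 0.0184
```

```bash
python3 -m creep '{"dp":[[0.03,0,0],[0,-0.02,0.1],[0,0,0]],"turn":[[0,0,0],[0,0,0],[0,0,0]]}' 1 25;python3 -m creep '{"dp":[[0,-0.02,0.1],[0,-0.02,0.1],[0,0,0]],"turn":[[0,0,0],[0,0,0],[0,0,0]]}' 1 25
```

```text
time: 13.4
position: [0.5291, -0.0589, 0.1825]
tool_rot: [-0.41, 0.912, 0.0, -0.0]
ft_force: [-0.3, -0.6, 1.2]
grip_width: 0.0183
time: 13.7
position: [0.5294, -0.0593, 0.1804]
tool_rot: [-0.41, 0.912, 0.0, -0.0]
ft_force: [-1.5, -2.0, 2.1]
grip_width: 0.0184
```

```bash
python3 -m creep '{"dp":[[0.03,-0.02,0.1],[0.01,-0.02,0.1],[0,0,0]],"turn":[[0,0,0],[0,0,0],[0,0,0]]}' 1 25;python3 -m creep '{"dp":[[0,-0.02,0.1],[0,-0.02,0.1],[0,0,0]],"turn":[[0,0,0],[0,0,0],[0,0,0]]}' 1 25
```

```text
time: 14.0
position: [0.5296, -0.0598, 0.1784]
tool_rot: [-0.41, 0.912, 0.0, 0.0]
ft_force: [-0.6, -1.4, 1.9]
grip_width: 0.0183
time: 14.3
position: [0.5299, -0.0602, 0.1764]
tool_rot: [-0.41, 0.912, 0.0, 0.0]
ft_force: [0.3, -0.9, 1.5]
grip_width: 0.0183
```

```bash
python3 -m creep '{"dp":[[0,-0.03,0.1],[0,-0.03,0.1],[0,-0.03,0.1],[0,0,0]],"turn":[[0,0,0],[0,0,0],[0,0,0],[0,0,0]]}' 1 25;python3 -m creep '{"dp":[[0,-0.03,0.1],[0,-0.03,0.1],[0,0,0]],"turn":[[0,0,0],[0,0,0],[0,0,0]]}' 1 25
```

```text
time: 14.7
position: [0.5302, -0.0607, 0.1733]
tool_rot: [-0.41, 0.912, 0.0, -0.0]
ft_force: [-2.1, -0.8, 0.3]
grip_width: 0.0181
time: 15.0
position: [0.5305, -0.061, 0.1713]
tool_rot: [-0.41, 0.912, 0.0, -0.0]
ft_force: [-2.1, 0.1, 1.0]
grip_width: 0.0184
```

```bash
python3 -m creep '{"dp":[[0,-0.03,0.1],[0,-0.03,0.1],[0,0,0]],"turn":[[0,0,0],[0,0,0],[0,0,0]]}' 1 25;
```

```text
time: 15.3
position: [0.5308, -0.0613, 0.1692]
tool_rot: [-0.41, 0.912, 0.001, -0.001]
ft_force: [-2.5, 0.1, 2.3]
grip_width: 0.0185
```

```bash
python3 -m creep '{"dp":[[0,0.02,0.1],[0,0,0.1],[0,0,0]],"turn":[[0,0,0],[0,0,0],[0,0,0]]}' 1 25;python3 -m creep '{"dp":[[0,0,0.1],[0,0,0]],"turn":[[0,0,0],[0,0,0]]}' 1 25
```

```text
time: 15.6
position: [0.5311, -0.0615, 0.1674]
tool_rot: [-0.41, 0.912, 0.0, -0.0]
ft_force: [-3.1, -0.2, 1.6]
grip_width: 0.0182
time: 15.8
position: [0.5312, -0.0615, 0.1664]
tool_rot: [-0.41, 0.912, -0.0, -0.0]
ft_force: [-2.3, -0.9, 2.5]
grip_width: 0.018
```

```bash
python3 -m creep '{"dp":[[0,0,0.1],[0,0,0]],"turn":[[0,0,0],[0,0,0]]}' 1 25;python3 -m creep '{"dp":[[0,0,0.1],[0,0,0]],"turn":[[0,0,0],[0,0,0]]}' 1 25; python3 - <<'E'
from h import *
for k in ['stay_knob','stay_hole']:
  snap('wrist','w6%s.png'%k)
  for r in robot.tip_of(k,'wrist')[:1]: print(k,r['confidence'],world(r['point'],'wrist').round(4))
E
```

```text
time: 16.0
position: [0.5313, -0.0616, 0.1655]
tool_rot: [-0.41, 0.912, -0.0, 0.0]
ft_force: [-3.2, -0.9, 2.7]
grip_width: 0.0179
time: 16.2
position: [0.5315, -0.0616, 0.1646]
tool_rot: [-0.41, 0.912, -0.0, 0.0]
ft_force: [-2.8, -0.7, 3.4]
grip_width: 0.0181
stay_knob 0.96 [ 0.5295 -0.059   0.184 ]
stay_hole 0.95 [ 0.4877 -0.0235  0.151 ]
```

```bash
python3 -m creep '{"dp":[[0,0,0.1],[0,0,0.1],[0,0,0]],"turn":[[0,0,0],[0,0,0],[0,0,0]]}' 1 25;python3 -m creep '{"dp":[[0,0,0.1],[0,0,0]],"turn":[[0,0,0],[0,0,0]]}' 1 25
```

```text
time: 16.7
position: [0.5318, -0.0616, 0.1627]
tool_rot: [-0.41, 0.912, -0.0, 0.0]
ft_force: [-2.0, -1.6, 3.3]
grip_width: 0.018
time: 16.9
position: [0.532, -0.0617, 0.1618]
tool_rot: [-0.41, 0.912, -0.001, 0.001]
ft_force: [-1.5, -1.1, 4.1]
grip_width: 0.0182
```

```bash
python3 - <<'E'
from h import *
im=snap('wrist','w7.png')
a=cv2.imread('pics/w7.png')[200:330,240:400]
im=snap('top','t7.png'); b=im[190:320,300:460,::-1]
im=snap('scene','s7.png'); print(st()['F'] if 0 else '')
cv2.imwrite('pics/w7c.png',cv2.resize(np.hstack([a,b]),None,fx=2.5,fy=2.5,interpolation=cv2.INTER_CUBIC))
E
```

```text
(no output)
```

View pics/w7c.png

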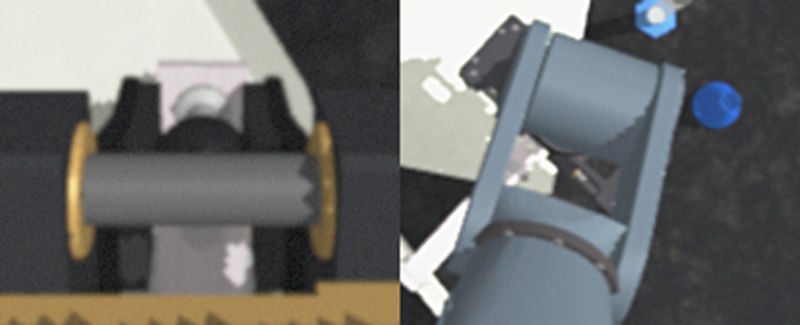

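View pics/s7.png

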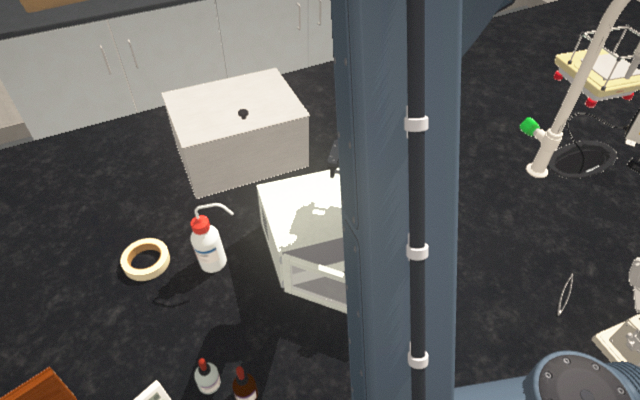

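The wrist view shows the ball and the bar end sitting lower in the image than before the descent, so the ball may be slipping in the pads. I'll work out the bar's real height and tilt from these pixels.

```bash
python3 - <<'E'
from plan import *
c,Rc,t=cal('wrist'); o=robot.get_obs(); T=R.from_quat(o['tool_rot']).as_matrix(); p=np.array(o['position'])
print(p)
# camera relative to tool (fixed)
def px(q_tool):
    P=p+T@np.array(q_tool); return np.array(proj(P,'wrist'))
# ball at tool (0,yb,-s); bar dir in tool = -y cos(ph) - z sin(ph) (up = -z)
def pred(yb,s,ph):
    b=np.array([0,yb,-s]); f=np.array([0,-np.cos(ph),-np.sin(ph)]); u=np.array([0,np.sin(ph),-np.cos(ph)])
    end=b+.0105*f-.028*u
    cc=(px(end+[.011,0,0])+px(end-[.011,0,0]))/2; w=np.linalg.norm(px(end+[.011,0,0])-px(end-[.011,0,0]))
    C=-T.T@(p-(-Rc.T@t)); 
    # ball upper silhouette: min v over sphere
    vs=[px(b+.01*np.array([0,np.cos(a),np.sin(a)]))[1] for a in np.linspace(0,6.28,180)]
    return cc[1].round(1),w.round(1),min(vs).round(1)
for yb in (-.002,0):
  for ph in (0,.03,.06,.125):
    for s in (.012,.017,.022,.025): print(yb,ph,s,pred(yb,s,ph))
print('meas w5: end 216 w35.1 ball 242 ; w7: end 224.8 w35.6 ball 246.8')
for n in ['wrist']:
  for k in ['stay_knob','stay_hole']:
    for r in robot.tip_of(k,n)[:1]: print(k,world(r['point'],n).round(4))
E
```

```text
[ 0.53194537 -0.06166941  0.1617781 ]
-0.002 0 0.012 (np.float64(218.2), np.float64(35.8), np.float64(234.8))
-0.002 0 0.017 (np.float64(220.9), np.float64(36.8), np.float64(238.4))
-0.002 0 0.022 (np.float64(223.7), np.float64(37.8), np.float64(242.1))
-0.002 0 0.025 (np.float64(225.5), np.float64(38.4), np.float64(244.5))
-0.002 0.03 0.012 (np.float64(217.1), np.float64(35.9), np.float64(234.8))
-0.002 0.03 0.017 (np.float64(219.8), np.float64(36.9), np.float64(238.4))
-0.002 0.03 0.022 (np.float64(222.6), np.float64(37.9), np.float64(242.1))
-0.002 0.03 0.025 (np.float64(224.3), np.float64(38.5), np.float64(244.5))
-0.002 0.06 0.012 (np.float64(216.0), np.float64(36.1), np.float64(234.8))
-0.002 0.06 0.017 (np.float64(218.6), np.float64(37.0), np.float64(238.4))
-0.002 0.06 0.022 (np.float64(221.4), np.float64(38.0), np.float64(242.1))
-0.002 0.06 0.025 (np.float64(223.1), np.float64(38.7), np.float64(244.5))
-0.002 0.125 0.012 (np.float64(213.7), np.float64(36.3), np.float64(234.8))
-0.002 0.125 0.017 (np.float64(216.3), np.float64(37.3), np.float64(238.4))
-0.002 0.125 0.022 (np.float64(219.0), np.float64(38.3), np.float64(242.1))
-0.002 0.125 0.025 (np.float64(220.7), np.float64(38.9), np.float64(244.5))Traceback (most recent call last):
  File "<stdin>", line 18, in <module>
  File "<stdin>", line 14, in pred
  File "<stdin>", line 6, in px
  File "h.py", line 14, in proj
    c,Rm,t=cal(n); p=Rm@np.array(P)+t; return [c['fx']*p[0]/p[2]+c['cx'],c['fy']*p[1]/p[2]+c['cy']]
           ~~~^^^
  File "h.py", line 5, in cal
    c=robot.calibration(n); Rm=cv2.Rodrigues(np.array(c['rvec'],float))[0]; return c,Rm,np.array(c['tvec'],float)
ValueError: time passes only in moves, steps and waits
```

Compared with the earlier picture, the ball has slid about 6.5 mm up in the pads and the tilt has dropped by about 0.13 rad. That makes the arm about level, with the knob near z 0.185. I'll confirm by pressing once with a firmer grip.

```bash
python3 -m creep '{"dp":[[0,0,0],[0,0,0.1],[0,0,0]],"turn":[[0,0,0],[0,0,0],[0,0,0]]}' 1 50;python3 -m creep '{"dp":[[0,0,0.1],[0,0,0]],"turn":[[0,0,0],[0,0,0]]}' 1 50
```

```text
time: 17.35
position: [0.5321, -0.0617, 0.1609]
tool_rot: [-0.41, 0.912, -0.001, 0.001]
ft_force: [-1.1, -1.9, 5.7]
grip_width: 0.0171
time: 17.55
position: [0.533, -0.0618, 0.1601]
tool_rot: [-0.41, 0.912, -0.001, 0.002]
ft_force: [1.5, -0.9, 4.3]
grip_width: 0.0171
```

```bash
python3 -m creep '{"dp":[[0,0,0],[0,0,0],[0,0,0],[0,0,0],[0,0,0],[0,0,0]],"turn":[[0,0,0],[0,0,0],[0,0,0],[0,0,0],[0,0,0],[0,0,0]]}' -1 25;python3 -m creep '{"dp":[[0,0,-1],[0,0,-2],[0,0,-2],[0,0,-2],[0,0,0]],"turn":[[0,0,0],[0,0,0],[0,0,0],[0,0,0],[0,0,0]]}' 1; python3 - <<'E'
from h import *
im=snap('wrist','w8.png')
for k in ['stay_knob','stay_hole','stay_pivot','keeper']:
    for r in robot.tip_of(k,'wrist')[:1]: print(k,r['confidence'],world(r['point'],'wrist').round(4))
E
```

```text
time: 18.15
position: [0.5311, -0.0613, 0.1594]
tool_rot: [-0.41, 0.912, 0.0, -0.0]
ft_force: [0.5, 1.1, 1.0]
grip_width: 0.0574
time: 18.65
position: [0.5334, -0.0621, 0.2329]
tool_rot: [-0.41, 0.912, -0.002, 0.003]
ft_force: [-0.0, -0.6, 0.1]
grip_width: 0.0332
stay_knob 0.64 [ 0.5381 -0.1568 -0.0052]
stay_hole 0.87 [ 0.4864 -0.0248  0.1457]
stay_pivot 0.27 [ 0.4856 -0.0208  0.1483]
keeper 0.58 [ 0.4872 -0.0217  0.137 ]
```

View pics/w8.png

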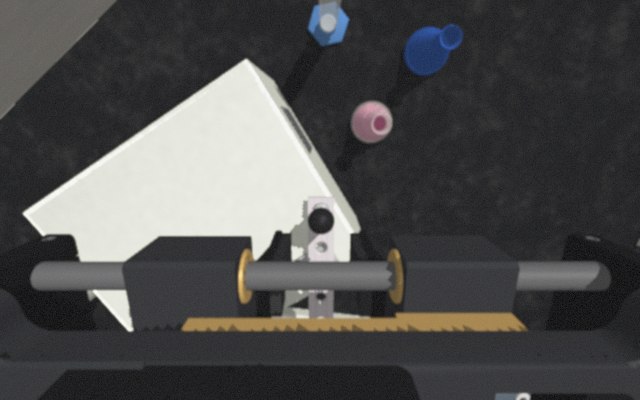

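The stay is free and still in place. The knob is at (320,220), and the first hole (321,246) and second (320,297) are visible. I'll check the knob position, then press gently on it from above with shut fingers.

```bash
python3 -m creep '{"dp":[[0,0,0],[0,0,0],[0,0,0],[0,0,0],[0,0,0],[0,0,0]],"turn":[[0,0,0],[0,0,0],[0,0,0],[0,0,0],[0,0,0],[0,0,0]]}' 1 25; python3 - <<'E'
from plan import *
c=ray(320,220,'wrist',.185); o=st(); T=R.from_quat(o['tool_rot']).as_matrix()
print(c,(T.T@(c-o['position'])*100).round(2)); print('holes',ray(321,246.5,'wrist',.157),ray(320,297,'wrist',.157))
for z in (.185,.19): print(ray(320,220,'wrist',z))
E
```

```text
time: 19.5
position: [0.5313, -0.0615, 0.2295]
tool_rot: [-0.41, 0.912, 0.0, 0.0]
ft_force: [0.2, -0.3, 0.9]
grip_width: 0.0004
t 19.5 p [ 0.5313 -0.0615  0.2295] q [-0.41   0.912  0.     0.   ] F [ 0.16 -0.25  0.85] w 0.0004
[ 0.53264587 -0.06227141  0.185     ] [-0.03 -0.16  4.45]
holes [ 0.50759362 -0.04107621  0.157     ] [ 0.47258884 -0.00884552  0.157     ]
[ 0.53264587 -0.06227141  0.185     ]
[ 0.53392418 -0.06341385  0.19      ]
```

The holes seen at 33 mm and 80 mm from the knob are the 167 and 119 mm ones, so the 143 mm hole is on the peg. Now the press check.

```bash
python3 -m creep '{"dp":[[0,-0.16,1],[0,0,1],[0,0,0.6],[0,0,0.3],[0,0,0.2],[0,0,0]],"turn":[[0,0,0],[0,0,0],[0,0,0],[0,0,0],[0,0,0],[0,0,0]]}' 1; python3 -m creep '{"dp":[[0,0,0.1],[0,0,0.1],[0,0,0]],"turn":[[0,0,0],[0,0,0],[0,0,0]]}' 1;python3 -m creep '{"dp":[[0,0,0.1],[0,0,0.1],[0,0,0]],"turn":[[0,0,0],[0,0,0],[0,0,0]]}' 1
```

```text
time: 20.1
position: [0.5324, -0.0625, 0.1982]
tool_rot: [-0.41, 0.912, 0.0, -0.0]
ft_force: [0.4, -0.2, -0.6]
grip_width: 0.0006
time: 20.4
position: [0.5325, -0.0625, 0.1966]
tool_rot: [-0.41, 0.912, -0.0, 0.0]
ft_force: [1.0, -0.1, 0.1]
grip_width: 0.0004
time: 20.7
position: [0.5324, -0.0625, 0.1944]
tool_rot: [-0.41, 0.912, 0.0, -0.0]
ft_force: [-0.0, -0.8, 0.9]
grip_width: 0.0
```

```bash
python3 -m creep '{"dp":[[0,0,0.1],[0,0,0]],"turn":[[0,0,0],[0,0,0]]}' 1; python3 -m creep '{"dp":[[0,0,0.1],[0,0,0]],"turn":[[0,0,0],[0,0,0]]}' 1
```

```text
time: 20.9
position: [0.5324, -0.0625, 0.1934]
tool_rot: [-0.41, 0.912, 0.0, -0.0]
ft_force: [-0.2, -0.8, 0.0]
grip_width: 0.0006
time: 21.1
position: [0.5324, -0.0625, 0.1924]
tool_rot: [-0.41, 0.912, 0.0, -0.0]
ft_force: [-1.2, -0.9, -0.3]
grip_width: 0.0003
```

```bash
python3 -m creep '{"dp":[[0,0,0.1],[0,0,0]],"turn":[[0,0,0],[0,0,0]]}' 1; python3 -m creep '{"dp":[[0,0,0.1],[0,0,0]],"turn":[[0,0,0],[0,0,0]]}' 1; python3 - <<'E'
from h import *
im=snap('wrist','w9.png');cv2.imwrite('pics/w9c.png',cv2.resize(im[190:330,240:400,::-1],None,fx=4,fy=4,interpolation=cv2.INTER_CUBIC))
E
```

```text
time: 21.3
position: [0.5324, -0.0625, 0.1914]
tool_rot: [-0.41, 0.912, 0.0, -0.0]
ft_force: [0.0, 0.9, 0.9]
grip_width: 0.0006
time: 21.5
position: [0.5324, -0.0625, 0.1904]
tool_rot: [-0.41, 0.912, 0.0, -0.0]
ft_force: [-0.2, 0.1, 0.2]
grip_width: 0.0005
```

View pics/w9c.png

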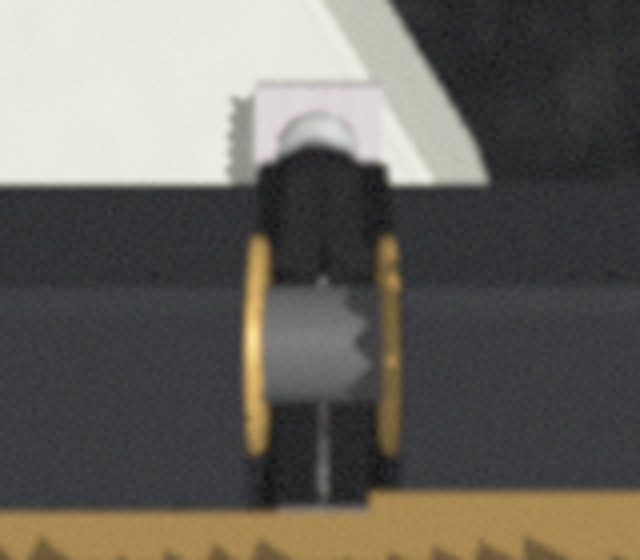

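```bash
python3 -m creep '{"dp":[[0,0,0.1],[0,0,0]],"turn":[[0,0,0],[0,0,0]]}' 1; python3 -m creep '{"dp":[[0,0,0.1],[0,0,0]],"turn":[[0,0,0],[0,0,0]]}' 1; python3 -m creep '{"dp":[[0,0,0.1],[0,0,0]],"turn":[[0,0,0],[0,0,0]]}' 1
```

```text
time: 21.75
position: [0.5324, -0.0625, 0.1894]
tool_rot: [-0.41, 0.912, 0.0, -0.0]
ft_force: [-0.8, 0.0, -1.0]
grip_width: 0.0003
time: 21.95
position: [0.5324, -0.0625, 0.1884]
tool_rot: [-0.41, 0.912, 0.0, -0.0]
ft_force: [0.1, -0.1, -0.3]
grip_width: 0.0004
time: 22.15
position: [0.5327, -0.0626, 0.1877]
tool_rot: [-0.41, 0.912, -0.0, 0.0]
ft_force: [0.5, 0.1, 0.6]
grip_width: 0.001
```

```bash
python3 -m creep '{"dp":[[0,0,0.1],[0,0,0]],"turn":[[0,0,0],[0,0,0]]}' 1; python3 -m creep '{"dp":[[0,0,0.1],[0,0,0]],"turn":[[0,0,0],[0,0,0]]}' 1
```

```text
time: 22.35
position: [0.5337, -0.0631, 0.1872]
tool_rot: [-0.41, 0.912, -0.001, 0.001]
ft_force: [1.4, -1.0, 3.8]
grip_width: 0.0006
time: 22.55
position: [0.5339, -0.0632, 0.1864]
tool_rot: [-0.41, 0.912, -0.001, 0.001]
ft_force: [1.4, -1.8, 6.1]
grip_width: 0.0004
```

Contact comes with a firm stop: the force rises to 6 N with almost no travel, well above the 1 N that tips the arm. So the arm is on its lower stop. Retreating clear to look.

```bash
python3 -m creep '{"dp":[[0,0,-2],[0,0,-3],[0,0,-3],[3.9,-1.9,0],[3.9,-1.9,0],[3.9,-1.9,0],[3.9,-1.9,0],[3.9,-1.9,0],[3.9,-1.9,0],[3.9,-1.9,0],[0,0,0],[0,0,0]],"turn":[[0,0,0],[0,0,0],[0,0,0],[0,0,0],[0,0,0],[0,0,0],[0,0,0],[0,0,0],[0,0,0],[0,0,0],[0,0,0],[0,0,0]]}' ; python3 - <<'E'
from plan import *
for n in ['top','scene']:
  snap(n,n+'9.png')
  for k in ['stay_knob','stay_pivot','stay_hole','keeper','flask','cylinder','wash_bottle','beaker']:
    for r in robot.tip_of(k,n)[:2]: print(n,k,r['confidence'],world(r['point'],n).round(4))
a=cv2.imread('pics/top9.png')[165:305,255:395];b=cv2.imread('pics/scene9.png')[150:290,250:390]
cv2.imwrite('pics/ts9.png',cv2.resize(np.hstack([a,b]),None,fx=2.85,fy=2.85,interpolation=cv2.INTER_CUBIC))
E
```

```text
time: 23.75
position: [0.4496, -0.3549, 0.2644]
tool_rot: [-0.409, 0.913, 0.002, -0.0]
ft_force: [0.0, 0.0, -0.1]
grip_width: 0.0005
top stay_knob 0.7 [ 0.5313 -0.0635  0.1795]
top stay_pivot 0.68 [0.3792 0.0654 0.1508]
top stay_hole 0.62 [ 0.493  -0.0251  0.1461]
top keeper 0.5 [ 0.4962 -0.0225  0.137 ]
top flask 0.68 [ 0.5604 -0.2545 -0.    ]
top flask 0.5 [ 0.5453 -0.1558 -0.001 ]
top cylinder 0.85 [ 0.6625 -0.1831  0.0024]
top wash_bottle 0.93 [ 0.6411  0.2643 -0.0031]
scene stay_knob 0.97 [ 0.532  -0.0669  0.184 ]
scene stay_knob 0.34 [0.3853 0.0668 0.1553]
scene stay_pivot 0.97 [0.3838 0.0707 0.1537]
scene stay_pivot 0.23 [6.360e-01 2.654e-01 3.000e-04]
scene flask 0.45 [ 0.546  -0.1552 -0.001 ]
scene cylinder 0.94 [ 0.6628 -0.1832  0.0041]
scene wash_bottle 0.68 [0.6351 0.2678 0.0019]
```

View pics/ts9.png

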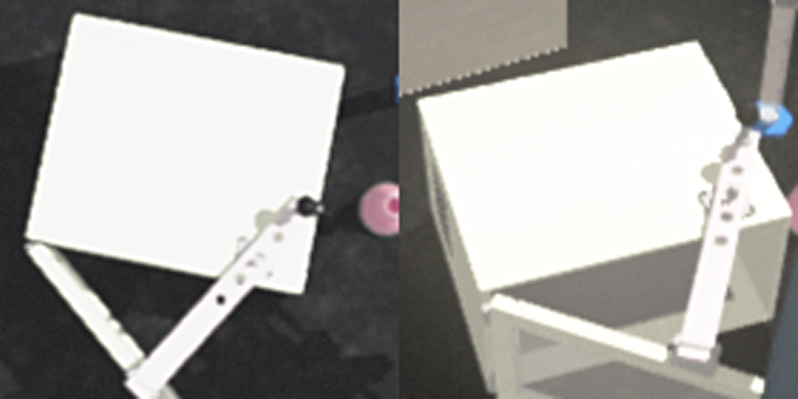

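The peg shows in the second hole from the knob end (left crop (255,262), right crop (730,195)), and the glassware hasn't moved. One last height check on the knob: triangulate it and compare with the starting (level) value.

```bash
python3 - <<'E'
from plan import *
def tri(a,b):
    P=[];pts=[]
    for n,uv in (('top',a),('scene',b)):
        c,Rc,t=cal(n); K=np.array([[c['fx'],0,c['cx']],[0,c['fy'],c['cy']],[0,0,1]]); P.append(K@np.c_[Rc,t]); pts.append(np.array(uv,float))
    X=cv2.triangulatePoints(P[0],P[1],pts[0],pts[1]).ravel(); return (X[:3]/X[3]).round(4)
print('start',tri((255+304/4.3-.38,160+88/4.3-.38),(250+233/4.2-.38,150+55/4.2-.38)))
print('now',tri((255+306/2.85-.35,165+206/2.85-.35),(250+(749-399)/2.85-.35,150+117/2.85-.35)))
def blob(f,u,v,r=7):
    g=cv2.imread('pics/'+f,0)[v-r:v+r+1,u-r:u+r+1]; return g
print(blob('scene9.png',373,191,7)); print(blob('top9.png',362,237,5))
print(blob('scene0.png',305,163,7))
E
```

```text
start [0.6698 0.0279 0.1877]
now [ 0.5344 -0.0639  0.1772]
[[120  77  81  81  80  81  83  83  81  87 116 159 162 162 164]
 [178  83  78  80  78  79  84  81  84 110 146 172 171 169 171]
 [253 114  75  77  81  82  86  94  92 131 180 194 191 187 186]
 [255 171  78  75  79  81  89 100  93 115 180 216 219 217 210]
 [255 235  98  74  76  80  82  84  80  98 168 236 237 236 234]
 [255 254 116  74  78  78  80  81  77  84 158 241 235 233 237]
 [255 254 117  68  76  75  78  75  76  80 141 233 234 232 231]
 [255 254 156  79  71  75  76  75  73  79 132 205 224 228 226]
 [254 255 237 136  75  75  73  72  76  85 117 150 175 197 191]
 [254 255 255 246 112  75  76  80  85  98 112 127 139 144 149]
 [254 254 255 255 152 111 110 109 104 110 111 111 110 126 151]
 [254 253 254 240 155 142 153 165 153 138 130 110 118 147 167]
 [253 251 247 209 148 147 174 229 231 220 184 118 124 157 159]
 [254 250 224 169 145 149 188 246 251 253 218 115 101 108 107]
 [254 249 180 148 156 174 205 243 246 251 183  90  84  84  84]]
[[247 249 250 252 253 254 253 251 251 255 210]
 [235 244 254 253 219 197 230 254 255 255 195]
 
[... 668 characters left out ...]
6  78]
 [162 161 162 163 158 130  89  87  91  96  91  81  78  78  79]
 [162 165 162 159 129  86  74  80  86  98  87  85  83  81  80]
 [161 165 164 151  89  71  77  81  81  85  86  83  82  82  83]
 [165 163 165 150  79  73  75  81  79  82  82  77  82  83  81]
 [166 163 165 149  85  74  73  75  81  78  78  80  83  83  83]
 [163 161 163 154 115  76  75  76  77  78  74  78  81  80  83]
 [160 160 159 163 147  85  72  76  75  73  78  76  82  80  81]
 [164 161 164 169 171  91  80  92  92 100 115  81  83  83  82]
 [179 142 139 151 171 100 101 128 127 147 175  97  81  82  82]
 [171  99  87  94 115 129 127 149 153 182 225 141  89  82  82]
 [ 94  88 115 160 209 212 164 152 156 193 247 212 138  87  82]]
```

```bash
python3 - <<'E'
from h import *
snap('top','t10.png'); a=cv2.imread('pics/t10.png',0).astype(int)[165:305,255:395]; b=cv2.imread('pics/top9.png',0).astype(int)[165:305,255:395]; print('mean diff',abs(a-b).mean(), (abs(a-b)>40).sum())
st(); print(robot.hand_in())
E
```

```text
mean diff 0.945765306122449 2
t 24.7 p [ 0.4506 -0.355   0.2655] q [-0.41   0.912  0.    -0.   ] F [0.15 0.15 0.53] w 0.0004
the job is handed in; nothing more can be done
None
```

The stay's second hole from the knob end is over the peg and the peg alone holds the door. I handed the job in at 24.7 s; no verdict is reported.

**What I did:** I pinched the knob, lifted the arm, drew the door open and swivelled the arm over the peg. I had located the peg from the wrist picture as about 5 mm off the plate's centre, toward the front. I then lowered the arm in 1 mm steps. When a side force of about 5 N showed at the wrist, I eased the arm over until it dropped. I released it, pressed the knob down with shut fingers to 6 N against a firm stop, and retreated.

**Last checks:**
- **Hole on peg:** the pictures show the peg in the second hole, and the networks put that hole about 4 mm from the keeper's origin (limit 7.5 mm).
- **Door:** the pivot position fits a door angle of about 0.69 rad (allowed 0.60 to 0.745).
- **Stillness:** two pictures about 1 s apart show no movement, and the gripper is clear of everything.
- **Glassware:** the flask, cylinder and wash bottle are where they started, within measuring error. The networks never found the beaker inside the cabinet, so I have no measurement of it; nothing went near it.
- **Disagreement:** knob height readings disagree. Triangulation gives about 0.177 m and the top camera network about 0.180 m, while the scene camera network gives 0.184 m; level should be 0.185 m. The press check also met the knob about 7 mm lower than expected. All of these mean the arm is at or below level, not raised, so it should meet the height limit, though I could not confirm that it lies exactly level.

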